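Unhook the decorated duck from its work stand

ROBOT

A 7-joint arm with a two-finger parallel gripper is mounted at the origin on the work surface. World frame = base frame: x ahead of the robot, y to its left, z up, the work surface at z = 0. Lengths are in mm, angles in rad, forces in N, time in s.
With the tool pointing down it reaches from about 425 to 875 mm from the base axis. Payload 8.4 kg.
Tool frame: the origin (TCP) lies between the finger pads; the fingertips stand 22 mm ahead of it and the grasp point (between the pads) lies 3 mm ahead of it; z points along the fingers, y is the line along which they close (so a half turn about z gives the same grasp; the last joint's range is limited). The gripper opens to 85 mm and grips with 20 to 120 N. Pads are 22 mm wide; open, the fingers measure 114 mm over their backs; the gripper's body (76 mm by 85 mm) begins 54 mm behind the grasp point. The pads swing forward as they close: fully open they stand 13 mm farther back than shut.
Start: joints at [1.13, 0.333, 0.04, 1.465, -0.013, 1.343, -0.059], TCP at [217.846, -612.379, 253.308] pointing down, gripper open.
Joint ranges: [-2.58, 2.58], [-0.38, 2.09], [-1.3, 1.39], [0.25, 2.4], [-1.5, 4.64], [0.08, 2.09], [-2.65, 2.65]. Speed limits (rad/s): [2.22, 2.22, 2.79, 2.79, 3.14, 3.14, 3.14].

INTERFACE

Orientations are given as a rotation vector (axis times angle).
In Python, from plant import ctrl, optics gives the robot as it stands. The module is installed in compiled form; this text tells all that it offers.
- The arm moves only by the tool jog_arm, never from a script. Its argument "targets" is a list of rows, each an object of numbers: "x", "y", "z": the shift along the tool's x, y, z in cm; "rx", "ry", "rz": the turn, a rotation vector about the tool's x, y, z in degrees. A call has 1 to 20 rows; each row is the pose to reach, as a shift and turn from the pose commanded when the call began, along the tool's axes at that moment; what a row does not reach only later rows make up. A row lasts 1/12 s, in which the tool goes at most 41.7 mm and 7.16 degrees, less where a joint would pass 70% of its speed; a pose out of reach is approached as far as the arm can. A call with a gripper value outside its range is refused whole. "fingers" is the gripper command: -1 is fully open, 1 is shut, values between are in proportion, set as the call begins (left out, the last holds). The fingers move at their own pace and stop on an object; "squeeze" is the grip in N (left out, the last holds). Time passes only in rows, so rows that repeat a pose let the fingers close. It gives the time, the measured TCP pose, the force, the opening and the grip force at its end, in the units of the state.
- ctrl.get_state(): the state, without advancing time (a new reading comes with each control period).
- optics.get_image(name): name is "side" or "top" or "wrist"; returns a dict with "color" (400x640x3 uint8, red, green, blue), "vertical_fov" (degrees; the focal length in pixels is half the picture's height over the tangent of half this angle, whatever the lens; pixels are square), "cx", "cy" (the principal point, pixels), "distortion" ([k1, k2, p1, p2, k3] as OpenCV has them; the pictures are not rectified), "extrinsics" (4x4, takes a point from world to camera coordinates); the wrist camera has in their place "tool_from_camera" (4x4, takes a point from camera to tool coordinates, whose origin is the TCP and whose axes are the flange's). Camera axes: x right, y down, z forward; pixel columns grow to the right and rows downward; lengths in mm; the calibration is good to about 2 mm. A picture is of the moment at which its call begins: read the wrist's pose just before it. There is no depth.
- ctrl.hand_in(): hands the job in; it is judged then, once.
The state is a dict: "time": time; "joint_pos": joint angles; "qvel": joint speeds; "joint_efforts": joint torques, N m; "position": TCP position; "tcp_rot": TCP orientation; "force": force on the tool from outside, world axes, zero at the start; "wrist_torque": the same for the moment, N m; "finger_gap": finger opening in mm; "finger_force": force on a finger pad.
Only numpy, scipy, OpenCV 4.12 (cv2) and the standard library are available. Lean on these libraries where they do the work, as an engineer would, in place of code of your own. Each camera call takes 0.05 s, during which the arm holds its last target. There are 200 camera calls.

TASK

Take the duck figurine out of its work stand and set it upright in the middle of the round cork disc to dry. Its base plate is hooked under the stand's steel lip, so tilt the far edge up over the stop and draw the plate out from under the lip, without straining it against the lip; leave the rabbit figurine in its own stand.

Things in the scene. Friction and masses are not known exactly. Their poses are not given: they have to be found in the camera images.
- duck: loose white ceramic duck, beak to +x, on an aluminium plate 110 (x) x 80 (y) x 6 mm, 0.2-0.4 kg. Origin: centre of plate underside, z up. Grip its flat-sided belly, 44 mm wide in y, x -36 to 16, z 16 to 60 mm; head top z 88 at x 5. At the start the plate lies level on the stand's base board, axes along the stand's, its -x edge (robot side) 10 mm under the lip with 8 mm free height.
- lip_duck: steel hook strip at the -x end of the duck's fixed wooden stand. Its origin lies under the centre of the stand (150 x 100 mm, base 6 thick), x along it, z up. In mm: lip x -64 to -50, underside z 20, top z 26; stop at the +x end x 53 to 63, top z 22; side rails y +-44 to 50, top z 14. The plate comes free with its +x edge raised 10-22 deg, -x edge kept near the base, drawn to +x, then lifted.
- rabbit: bystander: loose white ceramic rabbit with two upright ears, 107 mm tall, on an equal plate (110 x 80 x 6 mm), hooked in its own equal stand. Origin: centre of the plate's underside; x along the plate, z up.
- disc: fixed round cork disc lying on the table, 170 mm across, 10 mm thick. Origin at the centre of its underside.
Not all that is in view belongs to the job. Leave any green look-alike of the part that bears lip_duck alone.

How it is judged (in metres and radians):
On the way:
1. the duck's plate is tilted (more than 3.5 degrees) while still in its stand (angle between duck's own z axis and vertical above 0.06 rad and horizontal distance between duck and lip_duck below 0.04 m and height (world z) of duck below 0.06 m), for 0.1 s.
At the end, for the whole second after the job is handed in: The duck stands at rest, upright (within 8 degrees) with its plate flat on the cork disc, plate centre within 25 mm of the disc's centre, released; the rabbit is still in its stand, within 15 mm of where it began (horizontal distance between duck and disc below 0.025 m and angle between duck's own z axis and vertical below 0.14 rad and height (world z) of duck between 0.007 and 0.014 m and linear speed of duck below 0.02 m/s and distance of rabbit from where it was at the start of the episode below 0.015 m); the robot touches nothing.
It fails at once if the rabbit is shifted by more than 15 mm (distance of rabbit from where it was at the start of the episode above 0.015 m).
It fails at once if the plate is strained against the lip with more than 10 N (contact force between duck and lip_duck above 10 N).
It also fails if it takes over 45 s, if anything falls off the work surface, if the arm or the gripper's body presses on something with over 40 N, if the wrist force passes 120 N, or if a joint passes its speed limit or range.

## Working session

There is one attempt and no reset: what is moved stays moved. The work goes in short steps, Python scripts to look and compute and a tool call to move; the robot and the scene stay as the last step left them, time stands still between calls to the robot, and variables do not carry over. Pictures are saved under pics/ and viewed, at most 10 in all, crops included, and the job is handed in when it is done.

Besides the shell and the picture viewer there is one more tool, called after "Request:" as name(argument=value, ...) on one line, values as JSON. jog_arm: Moves the arm, as the interface text tells. Its arguments: {"type":"object","properties":{"targets":{"type":"array","items":{"type":"object","properties":{"x":{"type":"number"},"y":{"type":"number"},"z":{"type":"number"},"rx":{"type":"number"},"ry":{"type":"number"},"rz":{"type":"number"}}}},"fingers":{"type":"number"},"squeeze":{"type":"number"}},"required":["targets"]}

```bash
mkdir -p pics
python3 - <<'E'
from plant import ctrl,optics
import cv2,json,numpy as np
s=ctrl.get_state();print(s)
for n in("side","top"):
    d=optics.get_image(n);cv2.imwrite(f"pics/{n}0.png",d["color"][:,:,::-1])
    c=d.pop("color");np.save(f"{n}_cal.npy",d,allow_pickle=True);print(n,d)
E
```

```text
{'time': 0.0, 'joint_pos': array([ 1.1297866 ,  0.33392265,  0.03986119,  1.46625245, -0.01343037,
        1.34330432, -0.05848061]), 'qvel': array([-1.36469920e-04,  1.23581273e-03, -1.13581882e-03,  1.00245575e-03,
        9.59325915e-05,  5.60969127e-04,  1.14854635e-03]), 'joint_efforts': array([-4.96026514e-04, -6.58559203e+01,  1.36489592e+00, -4.05562520e+01,
        1.66500517e-02,  1.26446222e-02,  1.59193917e-05]), 'position': array([ 217.72873004, -612.00931692,  252.4226661 ]), 'tcp_rot': array([-3.09426217e+00, -5.34045918e-01,  5.51262324e-04]), 'force': array([-0.82391894,  0.56877642, -0.24863399]), 'wrist_torque': array([-0.01323307,  0.07227791,  0.03319903]), 'finger_force': 0.0, 'finger_gap': 85.4380692249935}
side {'vertical_fov': 42.99621554796708, 'cx': 318.7679776675387, 'cy': 196.40460983889147, 'distortion': array([-0.15344564,  0.        ,  0.        ,  0.        ,  0.        ]), 'extrinsics': array([[-9.70272822e-01, -2.41945456e-01,  5.74866196e-03,
         3.79644264e+02],
       [-1.49812871e-01,  5.81799672e-01, -7.99415565e-01,
         1.79113006e+02],
       [ 1.90070394e-01, -7.76512420e-01, -6.00750953e-01,
         1.18767170e+03],
       [ 0.00000000e+00,  0.00000000e+00,  0.00000000e+00,
         1.00000000e+00]])}
top {'vertical_fov': 56.278911263577974, 'cx': 320.8447256115434, 'cy': 203.58374901739379, 'distortion': array([0.01540907, 0.        , 0.        , 0.        , 0.        ]), 'extrinsics': array([[-2.41850284e-02, -9.99637084e-01, -1.18653053e-02,
        -1.58566641e+02],
       [-9.92229975e-01,  2.54513786e-02, -1.21786304e-01,
         4.64949036e+02],
       [ 1.22044094e-01,  8.82770637e-03, -9.92485421e-01,
         9.34322974e+02],
       [ 0.00000000e+00,  0.00000000e+00,  0.00000000e+00,
         1.00000000e+00]])}
```

View pics/top0.png

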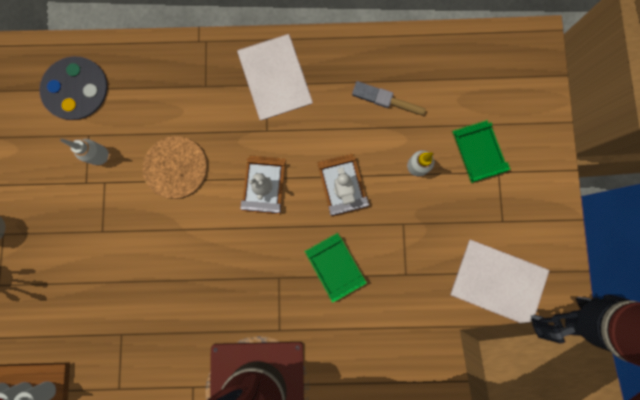

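View pics/side0.png

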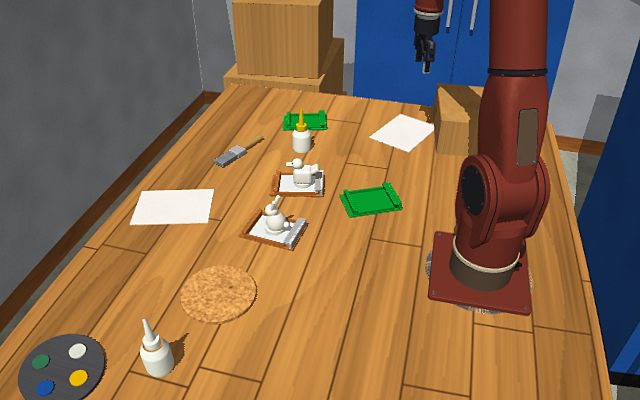

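The top view shows the cork disc at about (175,167), with figurines at about (263,187) and (344,187). The green decoys are elsewhere. I'll enlarge both figurines to tell them apart.

Run:
```python
import cv2,numpy as np
t=cv2.imread("pics/top0.png");s=cv2.imread("pics/side0.png")
a=cv2.resize(t[145:225,230:380],None,fx=5.2,fy=5.2,interpolation=cv2.INTER_CUBIC)[:, :780]
b=cv2.resize(s[145:255,230:340],None,fx=5.4,fy=5.4,interpolation=cv2.INTER_CUBIC)
cv2.imwrite("pics/ct.png",a);cv2.imwrite("pics/cs.png",b)
```

```text
(no output)
```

View pics/ct.png

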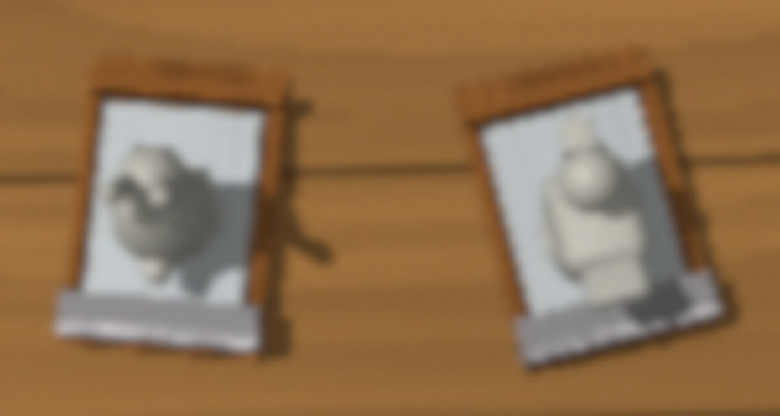

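View pics/cs.png

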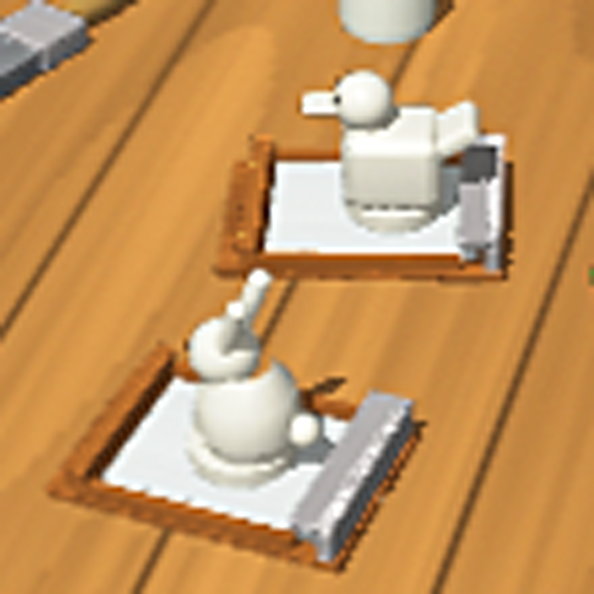

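The duck, with its beak, is the right-hand figurine in the top view and the upper one in the side view. The rabbit is on the left. I'll triangulate the stand corners, the duck's head and the disc.

```bash
cat > h.py <<'E'
import cv2,numpy as np
from scipy.optimize import least_squares
from scipy.spatial.transform import Rotation as R
def cam(n,cal=None,s=None):
    d=cal if cal is not None else np.load(f"{n}_cal.npy",allow_pickle=True).item()
    f=200/np.tan(np.radians(d["vertical_fov"]/2))
    K=np.array([[f,0,d["cx"]],[0,f,d["cy"]],[0,0,1]])
    if "extrinsics" in d: E=d["extrinsics"]
    else:
        T=np.eye(4);T[:3,:3]=R.from_rotvec(s["tcp_rot"]).as_matrix();T[:3,3]=s["position"]
        E=np.linalg.inv(T@d["tool_from_camera"])
    return K,d["distortion"],E
def proj(c,P):
    K,D,E=c
    return cv2.projectPoints(np.array(P,float).reshape(-1,1,3),cv2.Rodrigues(E[:3,:3])[0],E[:3,3],K,D)[0][:,0]
def tri(cs,uvs):
    f=lambda p:np.concatenate([proj(c,[p])[0]-uv for c,uv in zip(cs,uvs)])
    r=least_squares(f,[550,-200,20]);return r.x,abs(r.fun).max()
def plane(c,uv,z):
    K,D,E=c
    u=cv2.undistortPoints(np.array([[uv]],float),K,D)[0,0]
    d=E[:3,:3].T@[*u,1];o=-E[:3,:3].T@E[:3,3];return o+d*(z-o[2])/d[2]
def stand(p,P):
    P=np.array(P,float);c,s=np.cos(p[3]),np.sin(p[3])
    return np.c_[p[0]+c*P[:,0]-s*P[:,1],p[1]+s*P[:,0]+c*P[:,1],p[2]+P[:,2]]
E
python3 - <<'E'
from h import *
t,s=cam("top"),cam("side")
ct=lambda a:np.array(a)/5.2+[230,145]; cs=lambda a:np.array(a)/5.4+[230,145]
for n,a,b in [("lip in +y",(515,318),(460,240)),("lip in -y",(712,270),(476,143)),("stop out +y",(460,92),(219,262)),("stop out -y",(650,50),(252,138)),("head",(590,175),(364,98))]:
    print(n,*tri([t,s],[ct(a),cs(b)]))
# fit from top+side
PT=[(-50,50,26),(-50,-50,26),(-64,50,26),(-64,-50,26),(63,50,22),(63,-50,22)]
T=ct([(515,318),(712,270),(522,345),(722,292),(460,92),(650,50)])
PS=[(75,50,0),(-75,50,0),(-50,-50,26)]
f=lambda p:(proj(t,stand(p,PT))-T).ravel()
r=least_squares(f,[550,-200,0,0]);print(r.x,r.fun.round(1))
def disc(c,n):
    im=cv2.imread(f"pics/{n}0.png")
    return im
# disc: colour segmentation near the seed, two views
for n,c,seed in(("top",t,(175,167)),("side",s,(218,293))):
    im=cv2.imread(f"pics/{n}0.png").astype(np.int16)
    b=cv2.GaussianBlur(cv2.imread(f"pics/{n}0.png"),(0,0),1)
    g=np.full(im.shape[:2],cv2.GC_BGD,np.uint8);w=(34,34) if n=="top" else (42,32)
    cv2.ellipse(g,seed,w,0,0,360,cv2.GC_PR_FGD,-1);cv2.ellipse(g,seed,(24,22),0,0,360,cv2.GC_FGD,-1)
    g2=g.copy();cv2.ellipse(g2,seed,(w[0]+10,w[1]+10),0,0,360,cv2.GC_PR_BGD,-1);g2[g!=0]=g[g!=0]
    cv2.grabCut(cv2.imread(f"pics/{n}0.png"),g2,None,np.zeros((1,65)),np.zeros((1,65)),4,cv2.GC_INIT_WITH_MASK)
    m=((g2==1)|(g2==3)).astype(np.uint8);cn=max(cv2.findContours(m,0,1)[0],key=cv2.contourArea)
    e=cv2.fitEllipse(cn);print(n,e)
    pts=np.array([plane(c,p,10) for p in cn[:,0]]);q=np.c_[2*pts[:,:2],np.ones(len(pts))]
    k=np.linalg.lstsq(q,(pts[:,:2]**2).sum(1),rcond=None)[0];print("circle",k[:2],np.sqrt(k[2]+k[0]**2+k[1]**2))
E
```

```text
lip in +y [ 451.88668878 -191.37739144   24.63669829] 0.8781679451726063
lip in -y [ 471.93425386 -291.04834171   16.54503037] 2.0134638103394877
stop out +y [ 572.82803148 -166.32607901    5.96929369] 0.23609541017964375
stop out -y [ 587.55401271 -263.52503817   18.11894344] 0.881928611649073
head [ 512.63602646 -227.82890468   78.79319235] 0.9355328489413637
[ 5.12321082e+02 -2.28157189e+02  1.79942266e+01  2.20361597e-01] [-0.2 -0.3  0.3 -0.7 -0.2 -0.2 -0.2  0.4 -0.4  1.   0.7 -0.3]
top ((175.34426879882812, 167.17457580566406), (60.89563751220703, 65.33966827392578), 95.95079803466797)
circle [571.14347748 214.05974634] 84.60764250811108
side ((218.3866729736328, 293.780517578125), (56.43360137939453, 76.13616943359375), 81.81669616699219)
circle [567.41431428 219.36736835] 85.02935675510221
```

```bash
cat >> h.py <<'E'
def goal(s,p,yaw,tilt=0):
    """shift (cm, tool axes) and rotvec (deg, tool axes) to TCP p, tool down with x at yaw, then tilted by tilt rad about world-y of the stand (nose up +)"""
    A=R.from_rotvec(s["tcp_rot"]);B=R.from_euler("z",yaw)*R.from_euler("y",-tilt)*R.from_euler("x",np.pi)
    return (A.inv().apply(np.array(p)-s["position"])/10).round(2),np.degrees((A.inv()*B).as_rotvec()).round(2)
E
python3 - <<'E'
from h import *
from plant import ctrl,optics
s=ctrl.get_state();d=optics.get_image("wrist");print(d["tool_from_camera"],d["vertical_fov"],d["cx"],d["cy"])
print(goal(s,[490,-230,330],.21))
E
```

```text
[[ 8.86314670e-04 -9.47809949e-01 -3.18834619e-01  8.26415002e+01]
 [ 9.99999388e-01  6.29022470e-04  9.09939996e-04  9.89195287e-01]
 [-6.61896042e-04 -3.18835231e-01  9.47809927e-01 -1.21750865e+02]
 [ 0.00000000e+00  0.00000000e+00  0.00000000e+00  1.00000000e+00]] 62.14619748596153 318.6693552157752 200.03466821156866
(array([ 38.46, -26.88,  -7.71]), array([-0.08,  0.01,  7.55]))
```

Request:
jog_arm(targets=[{"x": 38.5,"y": -26.9,"z": -7.7,"rz": 7.55},{"x": 38.5,"y": -26.9,"z": -7.7,"rz": 7.55},{"x": 38.5,"y": -26.9,"z": -7.7,"rz": 7.55},{"x": 38.5,"y": -26.9,"z": -7.7,"rz": 7.55},{"x": 38.5,"y": -26.9,"z": -7.7,"rz": 7.55},{"x": 38.5,"y": -26.9,"z": -7.7,"rz": 7.55},{"x": 38.5,"y": -26.9,"z": -7.7,"rz": 7.55},{"x": 38.5,"y": -26.9,"z": -7.7,"rz": 7.55},{"x": 38.5,"y": -26.9,"z": -7.7,"rz": 7.55},{"x": 38.5,"y": -26.9,"z": -7.7,"rz": 7.55},{"x": 38.5,"y": -26.9,"z": -7.7,"rz": 7.55},{"x": 38.5,"y": -26.9,"z": -7.7,"rz": 7.55},{"x": 38.5,"y": -26.9,"z": -7.7,"rz": 7.55},{"x": 38.5,"y": -26.9,"z": -7.7,"rz": 7.55},{"x": 38.5,"y": -26.9,"z": -7.7,"rz": 7.55},{"x": 38.5,"y": -26.9,"z": -7.7,"rz": 7.55}], fingers=-1)

```text
$.targets[0]: bad value
```

Run:
```python
from h import *
from plant import ctrl,optics
s=ctrl.get_state();d=optics.get_image("wrist");cv2.imwrite("pics/w1.png",d["color"][:,:,::-1])
np.save("w1.npy",dict(s=s,d=d),allow_pickle=True);print(s["position"],s["tcp_rot"],s["time"])
c=cam("",d,s)
print(proj(c,[[513,-227,0],[513,-227,20]]))
```

```text
[ 217.7547241  -612.10536305  252.62124006] [-3.09462812e+00 -5.34106254e-01  4.68496640e-04] 0.15
[[   2.86032142 -310.17812957]
 [ -17.67997234 -335.22778102]]
```

View pics/w1.png

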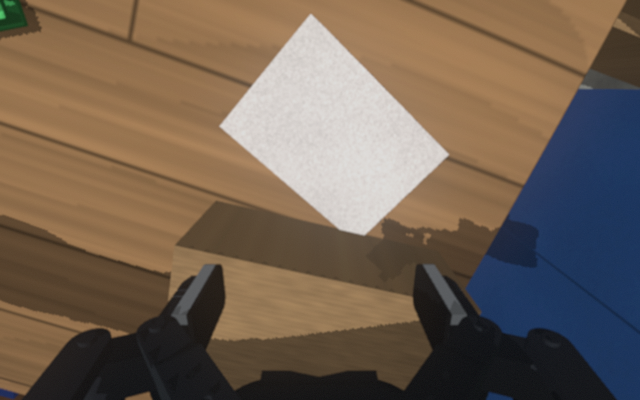

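The call was refused and the arm hasn't moved; the wrist still sees the paper sheet. I'll retry with all six keys in each row.

Request:
jog_arm(targets=[{"x": 38.5,"y": -26.9,"z": -7.7,"rx": 0,"ry": 0,"rz": 7.5},{"x": 38.5,"y": -26.9,"z": -7.7,"rx": 0,"ry": 0,"rz": 7.5},{"x": 38.5,"y": -26.9,"z": -7.7,"rx": 0,"ry": 0,"rz": 7.5},{"x": 38.5,"y": -26.9,"z": -7.7,"rx": 0,"ry": 0,"rz": 7.5},{"x": 38.5,"y": -26.9,"z": -7.7,"rx": 0,"ry": 0,"rz": 7.5},{"x": 38.5,"y": -26.9,"z": -7.7,"rx": 0,"ry": 0,"rz": 7.5},{"x": 38.5,"y": -26.9,"z": -7.7,"rx": 0,"ry": 0,"rz": 7.5},{"x": 38.5,"y": -26.9,"z": -7.7,"rx": 0,"ry": 0,"rz": 7.5},{"x": 38.5,"y": -26.9,"z": -7.7,"rx": 0,"ry": 0,"rz": 7.5},{"x": 38.5,"y": -26.9,"z": -7.7,"rx": 0,"ry": 0,"rz": 7.5},{"x": 38.5,"y": -26.9,"z": -7.7,"rx": 0,"ry": 0,"rz": 7.5},{"x": 38.5,"y": -26.9,"z": -7.7,"rx": 0,"ry": 0,"rz": 7.5},{"x": 38.5,"y": -26.9,"z": -7.7,"rx": 0,"ry": 0,"rz": 7.5},{"x": 38.5,"y": -26.9,"z": -7.7,"rx": 0,"ry": 0,"rz": 7.5},{"x": 38.5,"y": -26.9,"z": -7.7,"rx": 0,"ry": 0,"rz": 7.5},{"x": 38.5,"y": -26.9,"z": -7.7,"rx": 0,"ry": 0,"rz": 7.5}], fingers=-1)

```text
time: 1.53
position: [489.5, -231.4, 330.0]
tcp_rot: [3.124, 0.327, -0.001]
force: [-0.4, 0.4, -0.2]
finger_gap: 85.5
finger_force: 0.0
```

```bash
cat > look.py <<'E'
import sys
from h import *
from plant import ctrl,optics
n=sys.argv[1]
s=ctrl.get_state();d=optics.get_image("wrist");cv2.imwrite(f"pics/{n}.png",d["color"][:,:,::-1])
np.save(f"{n}.npy",dict(s=s,d=d),allow_pickle=True);print(s["position"],s["tcp_rot"],s["time"])
E
python3 look.py w2
```

```text
[ 489.52560656 -231.37880303  329.98889639] [ 3.12447356e+00  3.26824872e-01 -1.18381231e-03] 1.5333
```

View pics/w2.png

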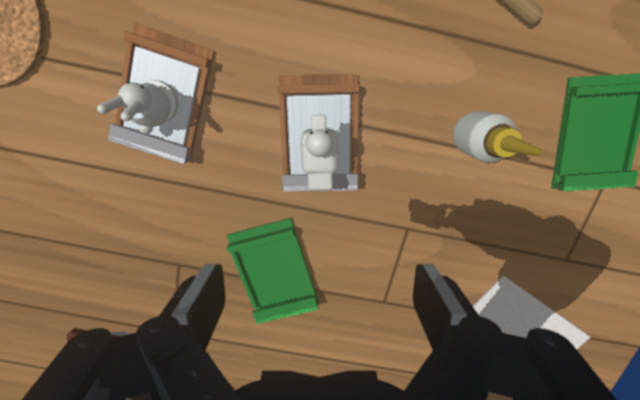

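The wrist view shows the duck's stand at (320,132), almost aligned with the tool, and the rabbit at (160,95). I'll enlarge the duck's stand.

```bash
python3 -c "
import cv2
a=cv2.imread('pics/w2.png')[65:200,265:375]
cv2.imwrite('pics/w2c.png',cv2.resize(a,None,fx=4.4,fy=4.4,interpolation=cv2.INTER_CUBIC))"
```

```text
(no output)
```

View pics/w2c.png

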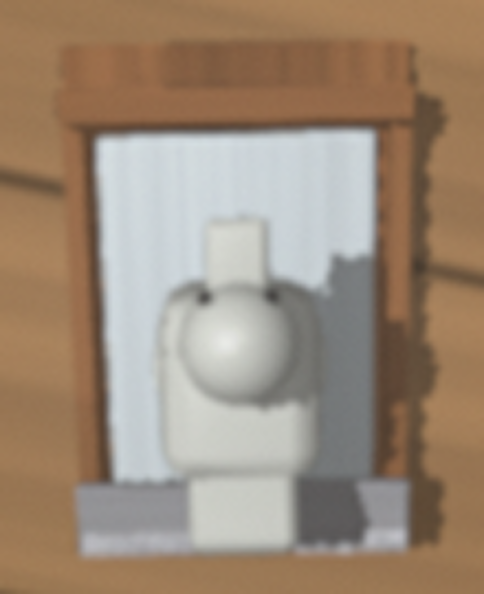

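Run:
```python
from h import *
t,sd=cam("top"),cam("side")
W=np.load("w2.npy",allow_pickle=True).item();w=cam("",W["d"],W["s"])
ct=lambda a:np.array(a)/5.2+[230,145]; cw=lambda a:np.array(a)/4.4+[265,65]; cs=lambda a:np.array(a)/5.4+[230,145]
PW=[(-50,50,26),(-50,-50,26),(63,50,22),(63,-50,22),(53,50,22),(53,-50,22),(-64,50,26),(-64,-50,26)]
UW=cw([(76,484),(408,481),(55,88),(412,86),(57,126),(412,121),(78,532),(408,530)])
PT=[(-50,50,26),(-50,-50,26),(-64,50,26),(-64,-50,26),(63,50,22),(63,-50,22)]
UT=ct([(515,318),(712,270),(522,345),(722,292),(460,92),(650,50)])
fw=lambda p:(proj(w,stand(p,PW))-UW).ravel()
ft=lambda p:(proj(t,stand(p,PT))-UT).ravel()
for z in (0,None):
    g=(lambda p:fw([*p[:2],0,p[2]])) if z==0 else (lambda p:np.r_[fw(p),ft(p)*.7])
    r=least_squares(g,[513,-227,.2] if z==0 else [513,-227,0,.2]);print(r.x,r.fun.round(1))
print("head",tri([w,t,sd],[cw((237,345)),ct((590,178)),cs((364,99))]))
print("lip+y",tri([w,t],[cw((76,484)),ct((515,318))]),"lip-y",tri([w,t],[cw((408,481)),ct((712,270))]))
r0=least_squares(lambda p:fw([*p,0,.2])if 0 else fw([p[0],p[1],0,p[2]]),[513,-227,.2]).x
q=[r0[0],r0[1],0,r0[2]]
print("wrist on top of belly z66, edges", [plane(w,cw(a),66-6) for a in((160,400),(322,400),(240,478),(240,285))])
```

```text
[ 5.13628573e+02 -2.28162436e+02  2.25447715e-01] [-0.4  0.6 -0.1  0.1  0.1  0.4  0.5 -0.5  0.1  0.3  0.3  0.1 -0.3 -0.1
 -0.3 -0.9]
[ 5.13853772e+02 -2.28205581e+02  1.19266342e+00  2.25346801e-01] [-0.4  0.7  0.1  0.1  0.1  0.2  0.7 -0.7  0.   0.1  0.5 -0.1 -0.3 -0.
 -0.2 -0.8 -0.1 -0.1 -0.3 -0.3 -0.1 -0.  -0.6  0.4 -0.2  1.4  0.1  0.5]
head (array([ 512.92309088, -227.88448186,   77.17094842]), np.float64(1.017333645268991))
lip+y (array([ 454.07951568, -190.87452031,   24.11644533]), np.float64(0.059976149710109894)) lip-y (array([ 475.56193372, -288.87067551,   23.06947481]), np.float64(0.2680665651208187))
wrist on top of belly z66, edges [array([ 491.69621415, -211.07263989,   60.        ]), array([ 500.81618779, -254.02171608,   60.        ]), array([ 474.9401936 , -236.81597309,   60.        ]), array([ 526.26954122, -225.86711871,   60.        ])]
```

The two-view fit puts the stand at about (513.7, -228.2, z≈0) with yaw 0.225. The head triangulates to z 77 and the lip top to about 24, both consistent with the text. The duck origin is therefore about (508.8, -229.3, 6), and the grasp point about (499.3, -231.5).

Run:
```python
from h import *
from plant import ctrl
s=ctrl.get_state();print(s["position"],s["tcp_rot"])
print(goal(s,[499.3,-231.5,140],.2253))
```

```text
[ 489.57066175 -231.30422989  330.01706767] [-3.12453109e+00 -3.26760656e-01  1.04023610e-03]
(array([ 0.96,  0.22, 19.  ]), array([-0.01,  0.04, -0.97]))
```

Request:
jog_arm(targets=[{"x": 0.95,"y": 0.2,"z": 4,"rx": 0,"ry": 0,"rz": -1},{"x": 0.95,"y": 0.2,"z": 8,"rx": 0,"ry": 0,"rz": -1},{"x": 0.95,"y": 0.2,"z": 12,"rx": 0,"ry": 0,"rz": -1},{"x": 0.95,"y": 0.2,"z": 16,"rx": 0,"ry": 0,"rz": -1},{"x": 0.95,"y": 0.2,"z": 19,"rx": 0,"ry": 0,"rz": -1},{"x": 0.95,"y": 0.2,"z": 19,"rx": 0,"ry": 0,"rz": -1},{"x": 0.95,"y": 0.2,"z": 19,"rx": 0,"ry": 0,"rz": -1},{"x": 0.95,"y": 0.2,"z": 19,"rx": 0,"ry": 0,"rz": -1}], fingers=-1)

```text
time: 2.25
position: [501.0, -230.8, 142.4]
tcp_rot: [3.12, 0.356, 0.003]
force: [-0.0, -0.5, 0.8]
finger_gap: 85.1
finger_force: 0.0
```

```bash
python3 look.py w3
python3 - <<'E'
from h import *
W=np.load("w3.npy",allow_pickle=True).item();s=W["s"];w=cam("",W["d"],s)
print(goal(s,[499.3,-231.5,53],.2253))
im=cv2.imread("pics/w3.png");q=[513.7,-228.2,0,.2253]
for P,col in(([(-50,50,26),(-50,-50,26),(-64,-50,26),(-64,50,26)],(0,0,255)),([(63,50,22),(63,-50,22),(53,-50,22),(53,50,22)],(0,255,0)),([(50,40,12),(50,-40,12),(-60,-40,12),(-60,40,12)],(255,0,0)),([(11,22,66),(11,-22,66),(-41,-22,66),(-41,22,66)],(255,0,255))):
    cv2.polylines(im,[np.round(proj(w,stand(q,P))).astype(int)],True,col,1)
cv2.imwrite("pics/w3o.png",im)
E
```

```text
[ 500.96259855 -230.79276441  142.40115265] [3.12017336e+00 3.56242535e-01 3.10446711e-03] 2.25
(array([-0.19,  0.02,  8.94]), array([ 0.08, -0.11,  0.12]))
```

View pics/w3o.png

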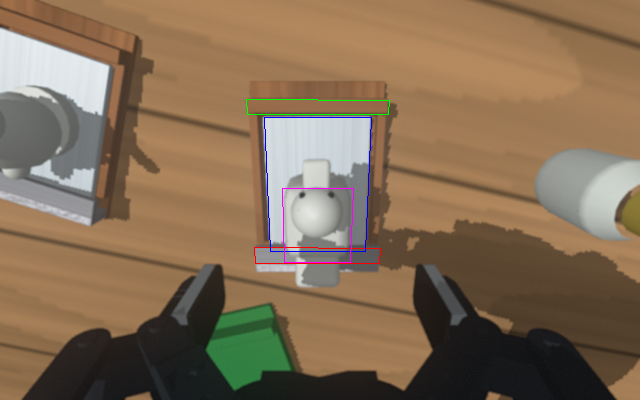

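The overlay matches the stand, plate and belly to within about 1–2 px, so I'm descending.

Request:
jog_arm(targets=[{"x": -0.15,"y": 0,"z": 3,"rx": 0,"ry": 0,"rz": 0},{"x": -0.15,"y": 0,"z": 6,"rx": 0,"ry": 0,"rz": 0},{"x": -0.15,"y": 0,"z": 7.5,"rx": 0,"ry": 0,"rz": 0},{"x": -0.15,"y": 0,"z": 8.7,"rx": 0,"ry": 0,"rz": 0},{"x": -0.15,"y": 0,"z": 8.7,"rx": 0,"ry": 0,"rz": 0},{"x": -0.15,"y": 0,"z": 8.7,"rx": 0,"ry": 0,"rz": 0},{"x": -0.15,"y": 0,"z": 8.7,"rx": 0,"ry": 0,"rz": 0},{"x": -0.15,"y": 0,"z": 8.7,"rx": 0,"ry": 0,"rz": 0}], fingers=-1)

```text
time: 2.97
position: [499.8, -230.7, 55.1]
tcp_rot: [3.12, 0.358, 0.004]
force: [0.3, -0.8, -0.4]
finger_gap: 85.3
finger_force: 0.0
```

Run:
```python
from h import *
from plant import ctrl
s=ctrl.get_state();print(s["position"],s["tcp_rot"],s["force"])
print(goal(s,[499.3,-231.5,53],.2253))
```

```text
[ 499.83702661 -230.67660513   55.05517519] [3.11974818 0.35759284 0.0037295 ] [ 0.33995107 -0.80723348 -0.37992731]
(array([-0.07,  0.07,  0.21]), array([ 0.1 , -0.13,  0.17]))
```

Request:
jog_arm(targets=[{"x": 0,"y": 0.05,"z": 0.1,"rx": 0,"ry": 0,"rz": 0},{"x": 0,"y": 0.05,"z": 0.1,"rx": 0,"ry": 0,"rz": 0},{"x": 0,"y": 0.05,"z": 0.1,"rx": 0,"ry": 0,"rz": 0},{"x": 0,"y": 0.05,"z": 0.1,"rx": 0,"ry": 0,"rz": 0},{"x": 0,"y": 0.05,"z": 0.1,"rx": 0,"ry": 0,"rz": 0},{"x": 0,"y": 0.05,"z": 0.1,"rx": 0,"ry": 0,"rz": 0},{"x": 0,"y": 0.05,"z": 0.1,"rx": 0,"ry": 0,"rz": 0},{"x": 0,"y": 0.05,"z": 0.1,"rx": 0,"ry": 0,"rz": 0},{"x": 0,"y": 0.05,"z": 0.1,"rx": 0,"ry": 0,"rz": 0},{"x": 0,"y": 0.05,"z": 0.1,"rx": 0,"ry": 0,"rz": 0},{"x": 0,"y": 0.05,"z": 0.1,"rx": 0,"ry": 0,"rz": 0},{"x": 0,"y": 0.05,"z": 0.1,"rx": 0,"ry": 0,"rz": 0}], fingers=1, squeeze=60)

```text
time: 3.97
position: [499.0, -230.8, 52.7]
tcp_rot: [3.121, 0.358, 0.001]
force: [-0.8, -0.3, 6.1]
finger_gap: 43.6
finger_force: 62.7
```

The grip is good: gap 43.6, force 63 N. I'll do a small level lift first.

Request:
jog_arm(targets=[{"x": 0,"y": 0,"z": -0.1,"rx": 0,"ry": 0,"rz": 0},{"x": 0,"y": 0,"z": -0.2,"rx": 0,"ry": 0,"rz": 0},{"x": 0,"y": 0,"z": -0.25,"rx": 0,"ry": 0,"rz": 0},{"x": 0,"y": 0,"z": -0.25,"rx": 0,"ry": 0,"rz": 0},{"x": 0,"y": 0,"z": -0.25,"rx": 0,"ry": 0,"rz": 0},{"x": 0,"y": 0,"z": -0.25,"rx": 0,"ry": 0,"rz": 0}])

```text
time: 4.47
position: [498.6, -230.6, 54.6]
tcp_rot: [-3.121, -0.358, 0.001]
force: [-0.4, 1.0, -2.6]
finger_gap: 43.2
finger_force: 61.7
```

Request:
jog_arm(targets=[{"x": -0.2,"y": 0,"z": -0.23,"rx": 0,"ry": 3,"rz": 0},{"x": -0.3,"y": 0,"z": -0.34,"rx": 0,"ry": 4.5,"rz": 0},{"x": -0.41,"y": 0,"z": -0.44,"rx": 0,"ry": 6,"rz": 0},{"x": -0.52,"y": 0,"z": -0.54,"rx": 0,"ry": 7.5,"rz": 0},{"x": -0.63,"y": 0,"z": -0.64,"rx": 0,"ry": 9,"rz": 0},{"x": -0.63,"y": 0,"z": -0.64,"rx": 0,"ry": 9,"rz": 0},{"x": -0.63,"y": 0,"z": -0.64,"rx": 0,"ry": 9,"rz": 0}])

```text
time: 5.05
position: [492.2, -232.4, 61.2]
tcp_rot: [-3.094, -0.353, -0.242]
force: [0.1, -0.4, -3.8]
finger_gap: 43.2
finger_force: 61.7
```

```bash
cat > edge.py <<'E'
from h import *
from plant import ctrl
# grasp reference: TCP (498.6,-230.6,54.6) level, plate edge bottom at stand (-60, 0, 8)
s=ctrl.get_state();q=[513.7,-228.2,0,.2253]
Rz=R.from_euler("z",.2253);r0=Rz.inv().apply(np.array([498.6,-230.6,54.6])-[513.7,-228.2,0])
A=R.from_rotvec(s["tcp_rot"]);A0=R.from_rotvec([-3.121,-.358,.001]);D=A*A0.inv()
for n,p in(("-x bot",(-60,0,8)),("-x top",(-60,0,14)),("+x bot",(50,0,8))):
    w=s["position"]+D.apply(Rz.apply(np.array(p)-r0));print(n,Rz.inv().apply(w-[513.7,-228.2,0]).round(1))
print(s["time"],np.degrees((Rz.inv()*D*Rz).as_rotvec()).round(2),s["force"].round(1),s["position"].round(1),s["finger_force"])
E
python3 edge.py
```

```text
-x bot [-58.8  -0.3   8.2]
-x top [-59.8  -0.3  14.1]
+x bot [49.8 -0.4 25.3]
5.05 [ 0.02 -8.98 -0.05] [ 0.1 -0.4 -3.8] [ 492.2 -232.4   61.2] 61.70430064201355
```

Request:
jog_arm(targets=[{"x": -0.13,"y": 0,"z": -0.14,"rx": 0,"ry": 2,"rz": 0},{"x": -0.25,"y": 0,"z": -0.28,"rx": 0,"ry": 4,"rz": 0},{"x": -0.25,"y": 0,"z": -0.28,"rx": 0,"ry": 4,"rz": 0},{"x": 0,"y": 0,"z": -0.24,"rx": 0,"ry": 4,"rz": 0},{"x": 0.24,"y": 0,"z": -0.21,"rx": 0,"ry": 4,"rz": 0},{"x": 0.48,"y": 0,"z": -0.17,"rx": 0,"ry": 4,"rz": 0},{"x": 0.73,"y": 0,"z": -0.13,"rx": 0,"ry": 4,"rz": 0},{"x": 0.95,"y": 0,"z": -0.09,"rx": 0,"ry": 4,"rz": 0},{"x": 1.17,"y": 0,"z": -0.06,"rx": 0,"ry": 4,"rz": 0},{"x": 1.42,"y": 0,"z": -0.02,"rx": 0,"ry": 4,"rz": 0},{"x": 1.42,"y": 0,"z": -0.02,"rx": 0,"ry": 4,"rz": 0},{"x": 1.42,"y": 0,"z": -0.02,"rx": 0,"ry": 4,"rz": 0}])

```text
time: 6.05
position: [506.4, -228.8, 63.6]
tcp_rot: [-3.076, -0.353, -0.35]
force: [-0.0, -0.8, -2.8]
finger_gap: 43.1
finger_force: 61.7
```

```bash
python3 edge.py
```

```text
-x bot [-40.4   0.    8.1]
-x top [-41.7   0.   13.9]
+x bot [66.8  0.  32.9]
6.05 [  0.04 -13.03   0.  ] [-0.  -0.8 -2.8] [ 506.4 -228.8   63.6] 61.711353063583374
```

Request:
jog_arm(targets=[{"x": 0.22,"y": 0,"z": -0.97,"rx": 0,"ry": 0,"rz": 0},{"x": 0.45,"y": 0,"z": -1.95,"rx": 0,"ry": 0,"rz": 0},{"x": 0.9,"y": 0,"z": -3.9,"rx": 0,"ry": 0,"rz": 0},{"x": 1.35,"y": 0,"z": -5.85,"rx": 0,"ry": 0,"rz": 0},{"x": 1.8,"y": 0,"z": -7.8,"rx": 0,"ry": 0,"rz": 0},{"x": 2.25,"y": 0,"z": -9.74,"rx": 0,"ry": -4,"rz": 0},{"x": 2.7,"y": 0,"z": -11.7,"rx": 0,"ry": -9,"rz": 0},{"x": 3.1,"y": 0,"z": -13.6,"rx": 0,"ry": -13,"rz": 0},{"x": 3.1,"y": 0,"z": -13.6,"rx": 0,"ry": -13,"rz": 0},{"x": 3.1,"y": 0,"z": -13.6,"rx": 0,"ry": -13,"rz": 0}])

```text
time: 6.88
position: [507.4, -228.6, 204.5]
tcp_rot: [3.12, 0.36, 0.006]
force: [0.3, -0.6, -4.0]
finger_gap: 43.5
finger_force: 61.9
```

```bash
python3 edge.py
python3 - <<'E'
from h import *
from plant import ctrl
s=ctrl.get_state()
# duck origin relative to TCP: duck (508.8,-229.3) at grasp ref TCP (498.6,-230.6); keep yaw
off=np.array([508.8-498.6,-229.3+230.6])
print(goal(s,[569.5-off[0],216.5-off[1],200],.2253))
E
```

```text
-x bot [-50.8  -0.2 157.7]
-x top [-50.8  -0.2 163.7]
+x bot [ 59.2  -0.  158.2]
6.8833 [-0.08 -0.26  0.08] [ 0.3 -0.6 -4. ] [ 507.4 -228.6  204.5] 61.94342494010925
(array([ 15.16, -42.03,   0.46]), array([ 0.07, -0.23,  0.26]))
```

Request:
jog_arm(targets=[{"x": 0.9,"y": -2.5,"z": 0,"rx": 0,"ry": 0,"rz": 0},{"x": 2,"y": -5.5,"z": 0,"rx": 0,"ry": 0,"rz": 0},{"x": 3.25,"y": -9,"z": 0,"rx": 0,"ry": 0,"rz": 0},{"x": 4.5,"y": -12.5,"z": 0,"rx": 0,"ry": 0,"rz": 0},{"x": 5.8,"y": -16,"z": 0,"rx": 0,"ry": 0,"rz": 0},{"x": 7,"y": -19.5,"z": 0,"rx": 0,"ry": 0,"rz": 0},{"x": 8.3,"y": -23,"z": 0,"rx": 0,"ry": 0,"rz": 0},{"x": 9.6,"y": -26.5,"z": 0,"rx": 0,"ry": 0,"rz": 0},{"x": 10.8,"y": -30,"z": 0,"rx": 0,"ry": 0,"rz": 0},{"x": 12.1,"y": -33.5,"z": 0,"rx": 0,"ry": 0,"rz": 0},{"x": 13.4,"y": -37,"z": 0.2,"rx": 0,"ry": 0,"rz": 0},{"x": 14.4,"y": -40,"z": 0.4,"rx": 0,"ry": -0.2,"rz": 0.2},{"x": 15.2,"y": -42,"z": 0.5,"rx": 0,"ry": -0.2,"rz": 0.2},{"x": 15.2,"y": -42,"z": 0.5,"rx": 0,"ry": -0.2,"rz": 0.2},{"x": 15.2,"y": -42,"z": 0.5,"rx": 0,"ry": -0.2,"rz": 0.2},{"x": 15.2,"y": -42,"z": 0.5,"rx": 0,"ry": -0.2,"rz": 0.2}])

```text
time: 8.22
position: [558.5, 212.7, 197.1]
tcp_rot: [3.121, 0.35, -0.007]
force: [0.6, -1.0, -3.6]
finger_gap: 43.1
finger_force: 62.2
```

```bash
python3 edge.py; python3 look.py w4
python3 - <<'E'
from h import *
from plant import ctrl,optics
s=ctrl.get_state()
print(goal(s,[559.3,215.2,56.6+4],.2253))
a=optics.get_image("top")["color"][:,:,::-1][110:230,90:290];b=optics.get_image("side")["color"][:,:,::-1][180:360,130:330]
a=cv2.resize(a,(400,240));b=cv2.resize(b,(400,360));w=cv2.resize(cv2.imread("pics/w4.png"),(400,250))
cv2.imwrite("pics/m.png",np.hstack([np.vstack([a,w]),np.vstack([b,np.zeros((130,400,3),np.uint8)])]))
E
```

```text
-x bot [ 97.2 418.9 150.7]
-x top [ 97.3 418.9 156.7]
+x bot [207.2 418.4 150.2]
8.2167 [-0.03  0.23 -0.28] [ 0.6 -1.  -3.6] [558.5 212.7 197.1] 62.21349835395813
[558.49614924 212.72956907 197.10255875] [ 3.12111656  0.35038617 -0.00711292] 8.2167
(array([ 0.18, -0.28, 13.68]), array([ 0.03,  0.25, -0.15]))
```

View pics/m.png

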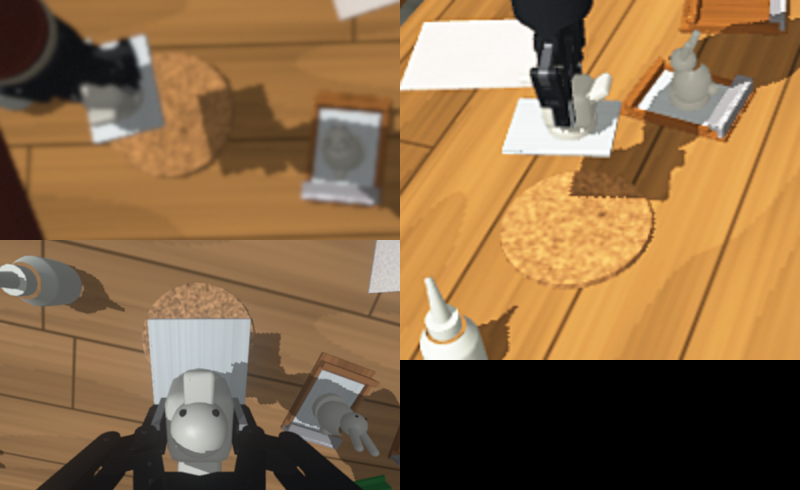

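The duck is held level over the disc and the rabbit is untouched. I'm lowering to just above contact.

Request:
jog_arm(targets=[{"x": 0.15,"y": -0.25,"z": 3,"rx": 0,"ry": 0.25,"rz": -0.15},{"x": 0.15,"y": -0.25,"z": 6,"rx": 0,"ry": 0.25,"rz": -0.15},{"x": 0.15,"y": -0.25,"z": 9,"rx": 0,"ry": 0.25,"rz": -0.15},{"x": 0.15,"y": -0.25,"z": 11.5,"rx": 0,"ry": 0.25,"rz": -0.15},{"x": 0.15,"y": -0.25,"z": 12.8,"rx": 0,"ry": 0.25,"rz": -0.15},{"x": 0.15,"y": -0.25,"z": 13.3,"rx": 0,"ry": 0.25,"rz": -0.15},{"x": 0.15,"y": -0.25,"z": 13.3,"rx": 0,"ry": 0.25,"rz": -0.15},{"x": 0.15,"y": -0.25,"z": 13.3,"rx": 0,"ry": 0.25,"rz": -0.15},{"x": 0.15,"y": -0.25,"z": 13.3,"rx": 0,"ry": 0.25,"rz": -0.15}])

```text
time: 9.12
position: [560.5, 217.6, 67.0]
tcp_rot: [-3.121, -0.356, -0.006]
force: [0.9, -0.0, -4.0]
finger_gap: 43.5
finger_force: 62.1
```

```bash
python3 edge.py
python3 - <<'E'
from h import *
from plant import ctrl
print(goal(ctrl.get_state(),[559.3,215.2,56.7],.2253))
E
```

```text
-x bot [100.7 423.1  20.2]
-x top [100.6 423.1  26.2]
+x bot [210.7 422.9  20.7]
9.1167 [ 0.01 -0.25 -0.07] [ 0.9 -0.  -4. ] [560.5 217.6  67. ] 62.06531882286072
(array([-0.18,  0.2 ,  1.03]), array([-0.02, -0.21,  0.11]))
```

Request:
jog_arm(targets=[{"x": -0.1,"y": 0.1,"z": 0.4,"rx": 0,"ry": -0.2,"rz": 0},{"x": -0.1,"y": 0.1,"z": 0.8,"rx": 0,"ry": -0.2,"rz": 0},{"x": -0.1,"y": 0.1,"z": 0.95,"rx": 0,"ry": -0.2,"rz": 0},{"x": -0.1,"y": 0.1,"z": 1.0,"rx": 0,"ry": -0.2,"rz": 0},{"x": -0.1,"y": 0.1,"z": 1.0,"rx": 0,"ry": -0.2,"rz": 0},{"x": -0.1,"y": 0.1,"z": 1.0,"rx": 0,"ry": -0.2,"rz": 0}])

```text
time: 9.62
position: [559.1, 215.8, 56.8]
tcp_rot: [3.12, 0.356, -0.002]
force: [-5.5, -4.0, 13.0]
finger_gap: 43.3
finger_force: 64.2
```

Contact is made at the expected height (about 13 N). I'll release slowly and then retreat upward.

Request:
jog_arm(targets=[{"x": 0,"y": 0,"z": -0.05,"rx": 0,"ry": 0,"rz": 0},{"x": 0,"y": 0,"z": -0.05,"rx": 0,"ry": 0,"rz": 0},{"x": 0,"y": 0,"z": -0.05,"rx": 0,"ry": 0,"rz": 0},{"x": 0,"y": 0,"z": -0.05,"rx": 0,"ry": 0,"rz": 0},{"x": 0,"y": 0,"z": -0.05,"rx": 0,"ry": 0,"rz": 0},{"x": 0,"y": 0,"z": -0.05,"rx": 0,"ry": 0,"rz": 0},{"x": 0,"y": 0,"z": -0.05,"rx": 0,"ry": 0,"rz": 0},{"x": 0,"y": 0,"z": -0.05,"rx": 0,"ry": 0,"rz": 0},{"x": 0,"y": 0,"z": -0.05,"rx": 0,"ry": 0,"rz": 0},{"x": 0,"y": 0,"z": -0.05,"rx": 0,"ry": 0,"rz": 0},{"x": 0,"y": 0,"z": -0.05,"rx": 0,"ry": 0,"rz": 0},{"x": 0,"y": 0,"z": -0.05,"rx": 0,"ry": 0,"rz": 0}], fingers=-1)

```text
time: 10.62
position: [558.6, 215.9, 55.6]
tcp_rot: [3.121, 0.357, -0.004]
force: [0.2, -0.5, 0.0]
finger_gap: 85.7
finger_force: 0.0
```

Request:
jog_arm(targets=[{"x": 0,"y": 0,"z": -1,"rx": 0,"ry": 0,"rz": 0},{"x": 0,"y": 0,"z": -3,"rx": 0,"ry": 0,"rz": 0},{"x": 0,"y": 0,"z": -6,"rx": 0,"ry": 0,"rz": 0},{"x": 0,"y": 0,"z": -9,"rx": 0,"ry": 0,"rz": 0},{"x": 0,"y": 0,"z": -13,"rx": 0,"ry": 0,"rz": 0},{"x": -5,"y": 0,"z": -17,"rx": 0,"ry": 0,"rz": 0},{"x": -9,"y": 0,"z": -20,"rx": 0,"ry": 0,"rz": 0},{"x": -9,"y": 0,"z": -20,"rx": 0,"ry": 0,"rz": 0},{"x": -9,"y": 0,"z": -20,"rx": 0,"ry": 0,"rz": 0},{"x": -9,"y": 0,"z": -20,"rx": 0,"ry": 0,"rz": 0}])

```text
time: 11.45
position: [471.4, 195.9, 258.2]
tcp_rot: [3.12, 0.357, 0.003]
force: [0.7, -0.3, -0.7]
finger_gap: 85.5
finger_force: 0.0
```

```bash
python3 look.py w5
python3 - <<'E'
from h import *
from plant import optics
W=np.load("w5.npy",allow_pickle=True).item();w=cam("",W["d"],W["s"]);im=cv2.imread("pics/w5.png")
P=lambda p:np.round(proj(w,p)).astype(int)
a=np.linspace(0,2*np.pi,60)
for r in(85,25):cv2.polylines(im,[P(np.c_[569.5+r*np.cos(a),216.5+r*np.sin(a),a*0+10])],True,(0,0,255),1)
cv2.polylines(im,[P(stand([569.4,217,0,.2253],[(55,40,16),(55,-40,16),(-55,-40,16),(-55,40,16)]))],True,(255,0,0),1)
b=optics.get_image("side")["color"][:,:,::-1][180:360,130:330]
cv2.imwrite("pics/f.png",np.hstack([cv2.resize(im,(480,300)),cv2.resize(b,(320,288)).copy() if 0 else cv2.copyMakeBorder(cv2.resize(b,(320,288)),0,12,0,0,0)]))
E
```

```text
[471.35564533 195.91293958 258.16620186] [3.12010128e+00 3.56687428e-01 2.73802345e-03] 11.45
```

View pics/f.png

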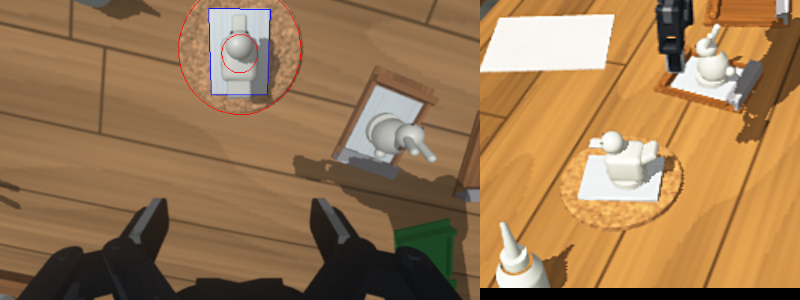

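The duck stands upright and central on the disc: the plate overlay matches at (240,52), and the disc overlay matches to within a few mm. The rabbit is still in its stand and the gripper is clear, so I'm handing in.

```bash
python3 -c "
from plant import ctrl
print(ctrl.hand_in())"
```

```text
the job is handed in; nothing more can be done
None
```

The duck was tilted out from under the lip without touching it as far as the readings show, and it now stands upright and centred to within a few mm on the cork disc, with the rabbit still in its stand; the job is handed in, but no verdict was returned.

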